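Seat the crooked lid on the sander's dust pot

ROBOT

A 7-joint arm with a two-finger parallel gripper is mounted at the origin on the work surface. World frame = base frame: x ahead of the robot, y to its left, z up, the work surface at z = 0. Lengths are in m, angles in rad, forces in N, time in s.
With the tool pointing down it reaches from about 0.35 to 0.9 m from the base axis. Payload 8.1 kg.
Tool frame: the origin (TCP) lies at the very end of the fingers, on their centre line; the grasp point (between the pads) lies 19 mm behind it; z points along the fingers, y is the line along which they close (so a half turn about z gives the same grasp; the last joint's range is limited). The gripper opens to 85 mm and grips with 20 to 120 N. Pads are 22 mm wide; open, the fingers measure 114 mm over their backs; the gripper's body (76 mm by 85 mm) begins 54 mm behind the grasp point. The pads swing forward as they close: fully open they stand 13 mm farther back than shut.
Start: joints at [1.219, 0.434, 0.025, 1.573, -0.012, 1.134, -0.075], TCP at [0.154, -0.606, 0.231] pointing down, gripper open.
Joint ranges: [-2.62, 2.62], [-0.44, 2.09], [-1.27, 1.32], [0.08, 2.57], [-1.32, 4.46], [0.12, 2], [-2.74, 2.74]. Speed limits (rad/s): [2.22, 2.22, 3.01, 3.01, 3.14, 3.14, 3.14].

INTERFACE

Orientations are given as a unit quaternion [x, y, z, w].
In Python, from station import sensors, get_image, job_done gives the robot as it stands.
- The arm moves only by the shell command python3 -m handwheel 'ROWS'. ROWS is JSON, a list that holds one entry, the list of rows, each a list of 7 numbers: the finger opening in mm, from 0 to 85.4, then the shift along the tool's x, y, z in mm, then the turn, a rotation vector about the tool's x, y, z in degrees. In form: [[[jaw, tx, ty, tz, rx, ry, rz], ...]]. A call has 1 to 10 rows; each row shifts and turns the commanded pose from where the row before left it, along the tool's axes as they then stand; what a row does not reach is not made up. A row lasts 1/10 s, in which the tool goes at most 50 mm and 8.59 degrees, less where a joint would pass 70% of its speed; a pose out of reach is approached as far as the arm can. A call with a gripper value outside its range is refused whole. The fingers move at their own pace and stop on an object; the grip force is fixed at half the most. Time passes only in rows, so rows that do not move let the fingers close. It gives the time, the measured TCP pose, the force, the opening and the grip force at its end, in the units of the state.
- sensors.state(): the state, without advancing time (a new reading comes with each control period).
- get_image(name): name is "side" or "top"; returns a dict with "img" (480x640x3 uint8, red, green, blue), "intrinsics" (3x3 intrinsics, pixels), "eye" and "rotation" of the camera in the world. Camera axes: x right, y down, z forward; pixel columns grow to the right and rows downward; lengths in m; the calibration is good to about 2 mm. A picture is of the moment at which its call begins. There is no depth.
- job_done(): hands the job in; it is judged then, once.
The state is a dict: "t": time; "q": joint angles; "qd": joint speeds; "tau": joint torques, N m; "ee_pos": TCP position; "tool_rot": TCP orientation; "ft_force": force on the tool from outside, world axes, zero at the start; "ft_torque": the same for the moment, N m; "opening": opening from 0.0 (shut) to 1.0 (fully open); "finger_force": force on a finger pad.
Only numpy, scipy, OpenCV 4.12 (cv2) and the standard library are available. Lean on these libraries where they do the work, as an engineer would, in place of code of your own. Each camera call takes 0.05 s, during which the arm holds its last target. There are 200 camera calls.

TASK

The lid with the bar handle, on the larger of the two dust pots, sits crooked because its key is up on the rim. Keeping it on the pot, turn it until the key drops into the notch in the rim, seat it flat and fully home, and let go. Leave the small pot and its lid as they are.

Things in the scene. Friction and masses are not known exactly. Their poses are not given: they have to be found in the camera images.
- pot: Larger dust pot, grey-green metal, bolted down: 124 mm across, 100 mm high, foot 144 mm across. Origin: centre of its underside, z up. Collar (rim) 107 mm across inside, 8.5 mm thick, top at 100 mm; the seated lid lies inside it on a ledge 84 mm up. One notch, 36 mm wide, cut down to the ledge, lies in the pot's +x direction; the key enters within 10 degrees either way of its middle.
- lid_grip (a point): Centre of the crooked lid's handle: black bar 90 x 16 x 22 mm high on thin posts 36 mm either side. Aluminium disc 100 mm across, 14 thick, 0.2 to 0.4 kg. x: along the bar to the key; z: up out of the lid. The point is on the disc's axis, 31 mm above its top; 129 mm above the bench when seated. At the start the lid tilts about 6 degrees, key side up.
- lid_key (a point): Point in the lid's one key, a flat tab 14 mm wide, 8 mm thick, flush with the disc's top, reaching 72 mm from its axis. The point is 66 mm from the axis along the lid's x, half-way through the thickness; 94 mm above the bench when seated, about 11 mm higher at the start, when the key stands on the collar 25 to 75 degrees anticlockwise (from above) of the notch.
- small_lid_knob (a point): Centre of the round black knob (30 mm across) of the small pot's lid, which is already seated. The small pot is grey-green too, 92 mm across and 72 mm high; its lid is 70 mm across. To be left alone.
Not all that is in view belongs to the job. What is shaped like the part that bears lid_grip but blue or purple is not meant.

How it is judged:
By the outcome, as a careful person would: the job done as asked, in the order asked, and still so for the second after the job is handed in, with the robot touching nothing.
It also fails if it takes over 32 s, if anything falls off the work surface, if the arm or the gripper's body presses on something with over 40 N, if the wrist force passes 120 N, or if a joint passes its speed limit or range.

## Working session

There is one attempt and no reset: what is moved stays moved. The work goes in short steps, Python scripts to look and compute and a shell command to move; the robot and the scene stay as the last step left them, time stands still between calls to the robot, and variables do not carry over. Pictures are saved under pics/ and viewed, at most 10 in all, crops included, and the job is handed in when it is done.

```bash
mkdir -p pics; python3 - <<'E'
from station import sensors,get_image
import cv2,numpy as np
for n in("side","top"):
    d=get_image(n); cv2.imwrite(f"pics/{n}0.png",d["img"][:,:,::-1]); print(n,d["intrinsics"],d["eye"],d["rotation"])
    np.savez(f"pics/{n}0.npz",**d)
s=sensors.state(); print(s["t"],s["ee_pos"],s["tool_rot"],s["ft_force"],s["opening"])
E
```

```text
side [[558.987282     0.         314.30637458]
 [  0.         558.987282   241.63698692]
 [  0.           0.           1.        ]] [0.21436664 0.70160448 1.12955169] [-0.16596591  0.93303642 -0.31306213  0.06237354]
top [[501.61470213   0.         320.01434125]
 [  0.         501.61470213 237.14234381]
 [  0.           0.           1.        ]] [ 0.36316673 -0.03342264  1.12728027] [-0.70043599  0.71038176 -0.04244141  0.05427616]
0.1 [ 0.1537461  -0.60530693  0.23061955] [ 9.92278178e-01  1.24030285e-01 -1.32811662e-04 -6.98645488e-04] [ 0.74570607 -0.04822587  0.17378853] 0.998510994919241
```

View pics/top0.png

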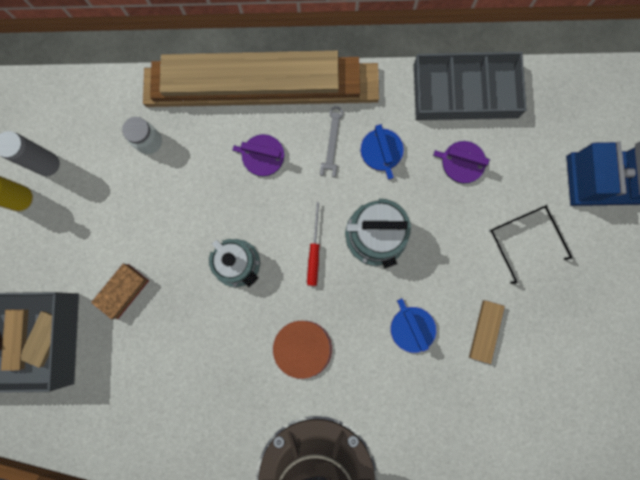

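View pics/side0.png

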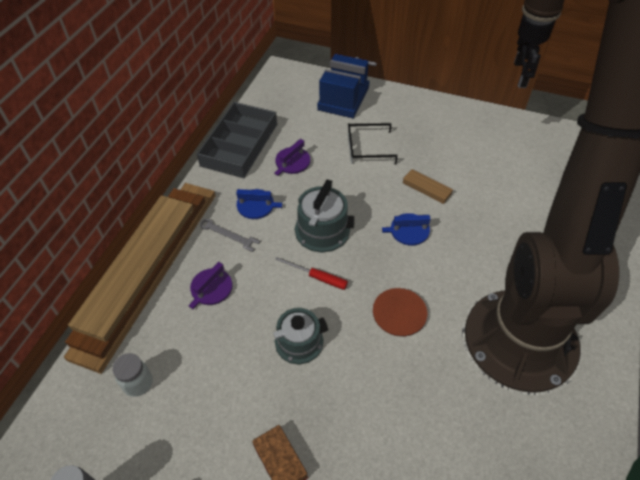

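The pictures show the crooked lid, aluminium with a black bar, at top (383,225) and side (322,196), with its key at top (352,228). 

Things it could be mistaken for in the top view:
- blue lids at (382,150) and (413,328)
- purple lids at (263,155) and (464,162)
- the small pot's knob at (229,260)

By the description I choose (383,225). I'll check that with a close crop.

```bash
cat > h.py <<'E'
import numpy as np,cv2
from scipy.spatial.transform import Rotation as R
def load(n,k=0):
    d=np.load(f"pics/{n}{k}.npz"); return d
def ray(d,uv):
    v=np.linalg.inv(d["intrinsics"])@[uv[0],uv[1],1]; v=R.from_quat(d["rotation"]).apply(v); return d["eye"],v/np.linalg.norm(v)
def plane(d,uv,z):
    e,v=ray(d,uv); return e+v*(z-e[2])/v[2]
def proj(d,p):
    c=d["intrinsics"]@R.from_quat(d["rotation"]).inv().apply(np.array(p)-d["eye"]); return c[:2]/c[2]
def tri(a,ua,b,ub):
    e1,v1=ray(a,ua);e2,v2=ray(b,ub)
    s=np.linalg.lstsq(np.c_[v1,-v2],e2-e1,rcond=None)[0]
    p,q=e1+v1*s[0],e2+v2*s[1]; return (p+q)/2,np.linalg.norm(p-q)
def bar(d,box):
    x0,y0,x1,y1=box; im=d["img"][y0:y1,x0:x1]
    m=(im.max(2)<32).astype(np.uint8)
    n,l,st,c=cv2.connectedComponentsWithStats(m)
    out=[]
    for i in range(1,n):
        if st[i,4]>25:
            r=cv2.minAreaRect(np.argwhere(l==i)[:,::-1].astype(np.float32)); out.append((c[i]+[x0,y0],st[i,4],cv2.boxPoints(r)+[x0,y0]))
    return out
E
python3 - <<'E'
from h import *
t,s=load("top"),load("side")
print(proj(t,[0,0,0]),proj(s,[0,0,0]))
for n,d,b in(("top",t,(335,185,425,275)),("side",s,(285,170,365,255))):
    for c,a,q in bar(d,b): print(n,c,a,np.round(q,1).tolist())
a=cv2.resize(t["img"][190:280,335:425],(400,400),interpolation=2)
b=cv2.resize(s["img"][170:260,280:370],(400,400),interpolation=2)
cv2.imwrite("pics/crop0.png",np.hstack([a,b])[:,:,::-1])
E
```

```text
[315.86597366 478.6333155 ] [520.28416647 338.361385  ]
top [384.39487179 224.96923077] 195 [[364.0, 227.0], [364.0, 222.0], [405.0, 222.0], [405.0, 227.0]]
top [388.78688525 262.19672131] 61 [[382.5, 261.5], [393.6, 257.8], [395.3, 262.9], [384.2, 266.6]]
side [322.24528302 194.40251572] 159 [[311.5, 204.8], [326.7, 180.5], [332.3, 184.1], [317.2, 208.3]]
side [349.76363636 222.07272727] 55 [[347.0, 217.0], [352.0, 217.0], [352.0, 227.0], [347.0, 227.0]]
```

View pics/crop0.png

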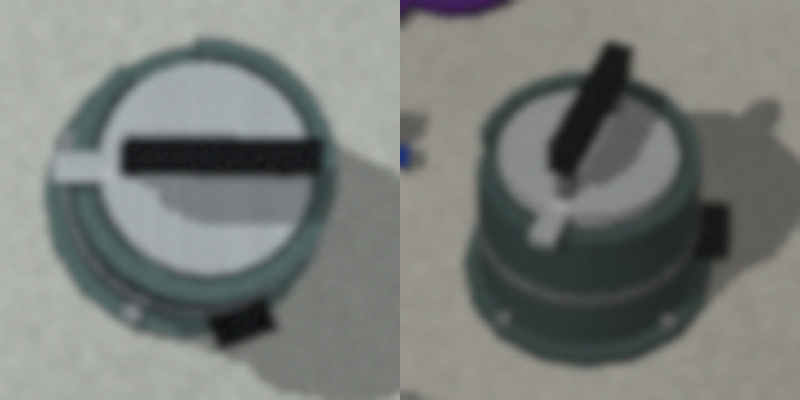

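```bash
python3 - <<'E'
from h import *
from scipy.optimize import least_squares
t,s=load("top"),load("side")
for ut,us in(((384.4,225),(322.2,194.4)),):
    print("bar centre",tri(t,ut,s,us))
tl,tr=(364,224.7),(405,224.7)
print("ends",tri(t,tl,s,(314.3,206.6)),tri(t,tr,s,(329.7,182.3)))
print("key tip t/s", tri(t,(335+65*.225,190+166*.225),s,(280+145*.225,170+230*.225)))
c=np.array([335+5,190])
for p in((130,67),(195,42),(160,60)): print("notch t",plane(t,(335+p[0]*.225,190+p[1]*.225),.1))
for n,d,b in(("top",t,(335,185,425,285)),("side",s,(280,170,370,260))):
    x0,y0,x1,y1=b; im=cv2.GaussianBlur(d["img"][y0:y1,x0:x1],(3,3),0).astype(int)
    m=((im[:,:,1]-im[:,:,0]>8)&(im.max(2)<140)).astype(np.uint8)
    k,l,st,_=cv2.connectedComponentsWithStats(m); i=1+st[1:,4].argmax()
    cn=max(cv2.findContours((l==i).astype(np.uint8),0,1)[0],key=len)[:,0]
    P=np.array([plane(d,u+np.array([x0,y0]),.1)[:2] for u in cn])
    g=np.array([.51,-.165])
    e=d["eye"][:2]; 
    for _ in range(4):
        # keep far-side points
        w=(P-g); f=g-e; ang=np.degrees(np.arccos(w@f/np.linalg.norm(w,axis=1)/np.linalg.norm(f)))
        k=(ang<75)&(np.abs(np.linalg.norm(w,axis=1)-.062)<.012)
        r=least_squares(lambda g:np.linalg.norm(P[k]-g,axis=1)-.062,g,loss="soft_l1",f_scale=.001); g=r.x
    print(n,st[i],"centre",g,k.sum(),np.abs(r.fun).mean())
    if n=="top":
        w=P-g; a=np.degrees(np.arctan2(w[:,1],w[:,0])); o=a.argsort(); o=o[(a[o]>-60)&(a[o]<110)]
        print([(int(a[j]),round(1e3*np.linalg.norm(w[j]),1)) for j in o])
E
```

```text
bar centre (array([ 0.52357447, -0.14754957,  0.12773729]), np.float64(0.00020462677899003357))
ends (array([ 0.52677519, -0.10634902,  0.12606266]), np.float64(0.0031629789844379867)) (array([ 0.5211748 , -0.18891916,  0.13002641]), np.float64(0.004212798835638889))
key tip t/s (array([ 0.52323771, -0.07864475,  0.10346729]), np.float64(0.0011149655584589218))
notch t [ 0.57080255 -0.11010286  0.1       ]
notch t [ 0.58223996 -0.14084257  0.1       ]
notch t [ 0.57391133 -0.12422461  0.1       ]
top [  10   13   66   64 1245] centre [ 0.51694268 -0.13883221] 140 0.004117931648098218
[(-59, np.float64(66.4)), (-58, np.float64(57.1)), (-58, np.float64(67.5)), (-55, np.float64(56.5)), (-55, np.float64(67.1)), (-54, np.float64(57.8)), (-54, np.float64(68.3)), (-51, np.float64(68.0)), (-51, np.float64(57.5)), (-49, np.float64(67.8)), (-48, np.float64(57.4)), (-46, np.float64(58.8)), (-46, np.float64(67.8)), (-44, np.float64(67.9)), (-44, np.float64(58.9)), (-41, np.float64(68.1)), (-41, np.float64(59.1)), (-39, np.float64(68.4)), (-38, np.float64(59.5)), (-37, np.float64(68.9)), (-36, np
[... 2697 characters left out ...]
90, np.float64(57.5)), (90, np.float64(55.4)), (90, np.float64(53.3)), (90, np.float64(51.3)), (90, np.float64(49.2)), (90, np.float64(47.1)), (91, np.float64(69.9)), (93, np.float64(45.2)), (93, np.float64(70.1)), (95, np.float64(70.3)), (95, np.float64(45.4)), (96, np.float64(70.5)), (98, np.float64(45.7)), (98, np.float64(70.9)), (100, np.float64(71.2)), (101, np.float64(44.1)), (102, np.float64(69.7)), (103, np.float64(70.2)), (104, np.float64(44.6)), (105, np.float64(70.7)), (106, np.float64(45.2)), (107, np.float64(71.4)), (108, np.float64(72.0))]
side [ 18  23  49  42 491] centre [ 0.51  -0.165] 0 nan<stdin>:24: RuntimeWarning: Mean of empty slice.
  ret = ret.dtype.type(ret / rcount)
```

The crop confirms the aluminium lid with the black bar, key at crop (70,166). The notch is at top crop (130..195, 42..67). My estimates: pot centre about (0.521,-0.142), notch about 17°, key about 88°. The key has to turn roughly 71° clockwise. I'll start the transfer.

```bash
python3 -m handwheel '[[[50,30,-22,0,0,0,0],[50,34,-25,0,0,0,0],[50,34,-25,0,0,0,0],[50,34,-25,0,0,0,0],[50,34,-25,0,0,0,0],[50,34,-25,0,0,0,0],[50,34,-25,0,0,0,0],[50,34,-25,0,0,0,0],[50,34,-25,0,0,0,0],[50,34,-25,0,0,0,0]]]'
python3 -m handwheel '[[[40,34,-25,0,0,0,0],[40,34,-25,0,0,0,0],[40,34,-25,0,0,0,0],[40,33,-25,0,0,0,0],[40,0,0,0,0,0,-8],[40,0,0,0,0,0,-8],[40,0,0,0,0,0,-8],[40,0,0,0,0,0,-8],[40,0,0,0,0,0,-8],[40,0,0,0,0,0,-8]]]'
python3 - <<'E'
from h import *
from station import sensors
from scipy.optimize import least_squares
t=load("top"); s=load("side")
a,b=plane(t,(364,224.7),.132),plane(t,(405,224.7),.123)
print("top",a,b,np.linalg.norm(a-b),np.degrees(np.arctan2(*(a-b)[1::-1])))
a,b=plane(s,(314.3,206.6),.132),plane(s,(329.7,182.3),.123)
print("side",a,b,np.linalg.norm(a-b),np.degrees(np.arctan2(*(a-b)[1::-1])))
x=sensors.state();M=R.from_quat(x["tool_rot"]).as_matrix()
print(x["t"],x["ee_pos"],np.degrees(np.arctan2(M[1,0],M[0,0])),x["opening"],x["ft_force"])
E
```

```text
t: 1.1
ee_pos: [0.4194, -0.2821, 0.2312]
tool_rot: [0.992, 0.124, -0.0, -0.0]
ft_force: [0.5, 0.0, 0.1]
opening: 0.586
finger_force: 0.0
t: 2.1
ee_pos: [0.5247, -0.1535, 0.2309]
tool_rot: [0.855, 0.519, -0.0, -0.0]
ft_force: [-0.4, 0.1, -0.4]
opening: 0.472
finger_force: 0.0
top [ 0.52424479 -0.1062148   0.132     ] [ 0.52439602 -0.1896515   0.123     ] 0.08392083186810653 90.10385402237965
side [ 0.52652076 -0.10143404  0.132     ] [ 0.52118495 -0.19534509  0.123     ] 0.09449209235190169 86.74808102252543
2.1 [ 0.52465267 -0.15349602  0.23092192] 62.57952338012572 0.4719781797734628 [-0.35214826  0.07766807 -0.40202026]
```

```bash
python3 -m handwheel '[[[40,0,0,0,0,0,-8],[40,0,0,0,0,0,-8],[40,0,0,0,0,0,-8],[40,0,0,0,0,0,-2.5],[40,6,-1,20,0,0,0],[40,0,0,25,0,0,0],[40,0,0,20,0,0,0],[40,0,0,10,0,0,0],[40,0,0,0,0,0,0]]]'
python3 - <<'E'
from h import *
from station import get_image
ims=[]
for n,b in(("top",(335,185,425,275)),("side",(280,170,370,260))):
    d=get_image(n); np.savez(f"pics/{n}1.npz",**d); ims.append(cv2.resize(d["img"][b[1]-30:b[3]+30,b[0]-30:b[2]+30],(400,400),interpolation=2))
cv2.imwrite("pics/crop1.png",np.hstack(ims)[:,:,::-1])
E
```

```text
t: 3.0
ee_pos: [0.5231, -0.1474, 0.155]
tool_rot: [0.715, 0.699, -0.001, -0.001]
ft_force: [0.6, -0.2, 0.2]
opening: 0.468
finger_force: 0.0
```

View pics/crop1.png

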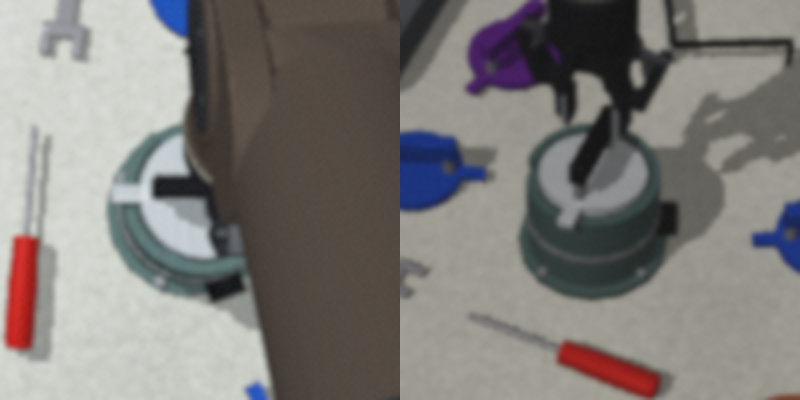

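The bar, at right crop (595,150), stands between the two open fingers at (568,110) and (640,90). I'll go down and close.

```bash
python3 -m handwheel '[[[40,0,0,15,0,0,0],[40,0,0,15,0,0,0],[40,0,0,8,0,0,0],[40,0,0,5,0,0,0],[40,0,0,0,0,0,0]]]'
python3 -m handwheel '[[[25,0,0,0,0,0,0],[18,0,0,0,0,0,0],[10,0,0,0,0,0,0],[5,0,0,0,0,0,0],[5,0,0,0,0,0,0],[5,0,0,0,0,0,0]]]'
```

```text
t: 3.6
ee_pos: [0.5242, -0.1475, 0.1134]
tool_rot: [0.715, 0.699, -0.0, -0.0]
ft_force: [0.5, 0.8, -0.2]
opening: 0.469
finger_force: 0.0
t: 4.2
ee_pos: [0.5245, -0.1476, 0.1139]
tool_rot: [0.715, 0.699, 0.0, 0.0]
ft_force: [-0.8, -0.6, 5.8]
opening: 0.172
finger_force: 59.6
```

```bash
python3 -m handwheel '[[[5,0,-0.6,0,0,0,8],[5,0,-0.6,0,0,0,8],[5,0,-0.6,0,0,0,8],[5,0,0,0,0,0,0]]]'
python3 -m handwheel '[[[5,0,-0.6,0,0,0,8],[5,0,-0.6,0,0,0,8],[5,0,-0.6,0,0,0,8],[5,0,0,0,0,0,0]]]'
python3 - <<'E'
from h import *
from station import get_image
ims=[]
for n,b in(("top",(335,185,425,275)),("side",(280,170,370,260))):
    d=get_image(n); np.savez(f"pics/{n}2.npz",**d); ims.append(cv2.resize(d["img"][b[1]-5:b[3]+5,b[0]-5:b[2]+5],(400,400),interpolation=2))
cv2.imwrite("pics/crop2.png",np.hstack(ims)[:,:,::-1])
E
```

```text
t: 4.6
ee_pos: [0.523, -0.1472, 0.1139]
tool_rot: [0.845, 0.534, 0.001, 0.001]
ft_force: [0.1, 0.0, 5.4]
opening: 0.177
finger_force: 59.5
t: 5.0
ee_pos: [0.5216, -0.1463, 0.1139]
tool_rot: [0.938, 0.348, 0.001, 0.001]
ft_force: [-0.6, 0.2, 6.8]
opening: 0.174
finger_force: 59.6
```

View pics/crop2.png

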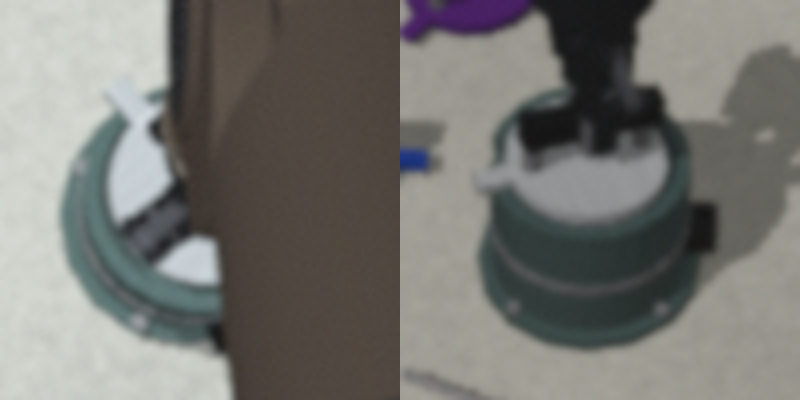

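The lid follows the gripper. The key is now at left crop (120,95), beside the notch. I'll turn it the remaining 24°.

```bash
python3 -m handwheel '[[[5,0,-0.6,0,0,0,8],[5,0,-0.6,0,0,0,8],[5,0,-0.6,0,0,0,7.5],[5,0,0,0,0,0,0],[5,0,0,0,0,0,0]]]'
python3 - <<'E'
from h import *
from station import get_image
ims=[]
for n,b in(("top",(335,185,425,275)),("side",(280,170,370,260))):
    d=get_image(n); np.savez(f"pics/{n}3.npz",**d); ims.append(cv2.resize(d["img"][b[1]-5:b[3]+5,b[0]-5:b[2]+5],(400,400),interpolation=2))
cv2.imwrite("pics/crop3.png",np.hstack(ims)[:,:,::-1])
E
```

```text
t: 5.6
ee_pos: [0.5203, -0.1449, 0.1136]
tool_rot: [0.988, 0.153, 0.0, 0.0]
ft_force: [1.8, -1.6, 5.0]
opening: 0.177
finger_force: 59.5
```

View pics/crop3.png

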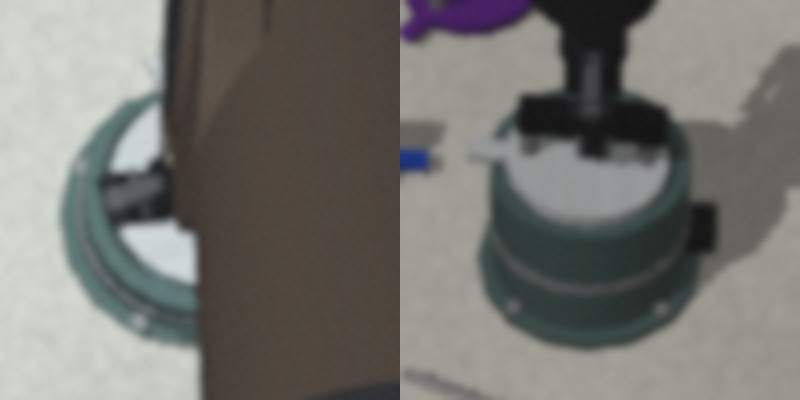

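The key now points straight through the notch direction, at right crop (490,150). The heading is 17.6°. I'll tip the key down gently and watch the force.

```bash
python3 -m handwheel '[[[5,0.7,0,0.8,0,-1,0],[5,0.7,0,0.8,0,-1,0],[5,0.7,0,0.8,0,-1,0],[5,0,0,0,0,0,0]]]'
```

```text
t: 6.1
ee_pos: [0.5221, -0.1442, 0.1111]
tool_rot: [0.988, 0.153, -0.026, 0.004]
ft_force: [0.1, -1.2, 9.3]
opening: 0.175
finger_force: 60.1
```

```bash
python3 -m handwheel '[[[5,0.5,0,0.8,0,-1,0],[5,0.5,0,0.8,0,-1,0],[5,0.5,0,0.8,0,-1,0],[5,0,0,0,0,0,0]]]'
```

```text
t: 6.5
ee_pos: [0.5226, -0.1437, 0.1097]
tool_rot: [0.987, 0.153, -0.053, 0.008]
ft_force: [-7.8, -0.5, 23.2]
opening: 0.177
finger_force: 62.2
```

```bash
python3 -m handwheel '[[[15,0,0,0,0,0,0],[35,0,0,0,0,0,0],[40,0,0,0,0,0,0],[40,0,0,-20,0,0,0],[40,0,0,-30,0,0,0],[40,0,0,-30,0,6,0],[40,0,0,-40,0,0,0],[40,0,0,-10,0,0,0]]]'
python3 -m handwheel '[[[0,-30,0,0,0,0,0],[0,-45,0,0,0,0,0],[0,-45,0,0,0,0,0],[0,-40,0,0,0,0,0],[0,0,0,0,0,0,0]]]'
python3 - <<'E'
from h import *
from station import get_image
ims=[]
for n,b in(("top",(335,185,425,275)),("side",(280,170,370,260))):
    d=get_image(n); np.savez(f"pics/{n}4.npz",**d); ims.append(cv2.resize(d["img"][b[1]-5:b[3]+5,b[0]-5:b[2]+5],(400,400),interpolation=2))
    for c,a,q in bar(d,b): print(n,c,a,np.round(q,1).tolist())
cv2.imwrite("pics/crop4.png",np.hstack(ims)[:,:,::-1])
E
```

```text
t: 7.3
ee_pos: [0.532, -0.1417, 0.2416]
tool_rot: [0.989, 0.151, 0.002, 0.001]
ft_force: [-0.1, 0.4, 0.3]
opening: 0.466
finger_force: 0.0
t: 7.8
ee_pos: [0.3729, -0.1901, 0.237]
tool_rot: [0.989, 0.149, -0.002, -0.0]
ft_force: [0.2, -0.2, 0.0]
opening: 0.0
finger_force: 0.0
top [388.76470588 262.2745098 ] 51 [[382.9, 261.7], [393.4, 258.2], [394.9, 262.7], [384.4, 266.2]]
side [320.69029851 195.90298507] 268 [[302.9, 199.0], [303.1, 191.0], [339.2, 192.2], [338.9, 200.2]]
side [349.73076923 222.05769231] 52 [[347.0, 217.0], [352.0, 217.0], [352.0, 227.0], [347.0, 227.0]]
```

View pics/crop4.png

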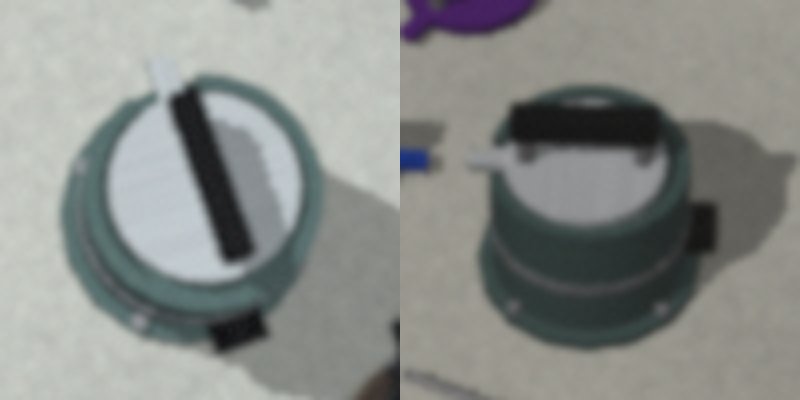

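The key is in the notch gap at left crop (165,75) and the bar is free of the gripper. Next I'll check the heights of the bar and key.

```bash
sed -i 's/<32/<42/' h.py; python3 - <<'E'
from h import *
t,s=load("top",4),load("side",4)
B={}
for n,d,b in(("top",t,(335,185,425,275)),("side",s,(285,170,365,212))):
    for c,a,q in bar(d,b): 
        print(n,c,a,np.round(q,1).tolist())
        if a>120: B[n]=c
print("bar",tri(t,B["top"],s,B["side"]))
# bright key mask, beyond collar
for n,d,b in(("top",t,(362,190,380,206)),("side",s,(292,194,308,208))):
    x0,y0,x1,y1=b; g=d["img"][y0:y1,x0:x1].min(2); print(n,b); print(g)
f=.25
for z in(.094,.098,.104,.11):
    c=np.array([.521,-.142]); k=c+.072*np.array([np.cos(.30),np.sin(.30)]); print(z,proj(t,[*k,z]),proj(s,[*k,z]))
for z in(.118,.140):
    for r in(-.045,.045): k=c+r*np.array([np.cos(.30),np.sin(.30)]); print("bar",z,r,proj(t,[*k,z]),proj(s,[*k,z]))
E
```

```text
top [382.4845815 223.6784141] 227 [[372.8, 204.5], [378.0, 202.6], [392.0, 242.3], [386.8, 244.1]]
top [389.02898551 262.02898551] 69 [[382.5, 261.6], [393.8, 257.3], [395.7, 262.6], [384.4, 266.8]]
side [321.49068323 195.83229814] 322 [[302.8, 199.9], [303.1, 190.1], [341.2, 191.4], [340.9, 201.2]]
bar (array([ 0.52544752, -0.14421514,  0.12575497]), np.float64(0.0026332009147960506))
top (362, 190, 380, 206)
[[192 193 191 192 192 194 194 190 191 193 192 194 195 199 197 197 194 190]
 [192 191 190 190 192 193 193 191 193 193 193 193 195 197 197 194 193 190]
 [192 189 190 190 193 194 193 192 192 194 193 193 193 194 192 191 189 189]
 [192 192 190 190 190 193 194 192 192 193 195 194 194 192 191 189 188 188]
 [194 191 190 187 187 190 191 191 189 192 191 192 193 193 193 193 190 191]
 [196 193 190 186 182 182 191 192 190 188 188 188 192 195 196 197 195 193]
 [196 192 190 186 180 180 188 192 190 188 187 187 190 195 196 196 196 192]
 [194 191 193 189 181 181 189 192 189 188 188 188 191 195 195 196 191 183]
 [192 193 195 194 188 183 186 190 189 187 189 189 189 190 192 189 175 159]
 [191 194 1
[... 1314 characters left out ...]
5 149 151 139 124 109 100 101]
 [128 123 122 120 121 122 123 127 133 142 147 145 138 131 129 128]
 [129 122 119 118 114 108 103 105 114 131 142 146 146 144 143 142]]
0.094 [368.88986189 196.6863216 ] [293.05778213 204.50780677]
0.098 [369.0406742  196.27278473] [292.98788814 203.4322126 ]
0.104 [369.26904071 195.64658937] [292.88243455 201.8093941 ]
0.11 [369.50002426 195.01321794] [292.77623895 200.17515675]
bar 0.118 -0.045 [388.41114539 248.02692768] [341.04720894 199.62092741]
bar 0.118 0.045 [374.05333652 206.44138923] [303.77315207 198.35618186]
bar 0.14 -0.045 [389.71759555 246.7489656 ] [341.28422312 193.46897808]
bar 0.14 0.045 [375.03228207 204.27617386] [303.5195775  192.20586647]
```

The bar's slope in the side view matches a level lid. I'll press on the bar with closed fingers to seat the lid and check the height by touch (bar top should be 0.140).

```bash
python3 -m handwheel '[[[0,30,0,0,0,0,0],[0,43,0,0,0,0,0],[0,43,0,0,0,0,0],[0,42,0,10,0,0,0],[0,0,0,25,0,0,0],[0,0,0,25,0,0,0],[0,0,0,20,0,0,0],[0,0,0,8,0,0,0],[0,0,0,0,0,0,0]]]'
python3 -m handwheel '[[[0,0,0,3,0,0,0],[0,0,0,2,0,0,0],[0,0,0,2,0,0,0],[0,0,0,2,0,0,0],[0,0,0,0,0,0,0]]]'
```

```text
t: 8.8
ee_pos: [0.5291, -0.1409, 0.1485]
tool_rot: [0.989, 0.151, -0.001, -0.001]
ft_force: [0.0, -0.5, 1.1]
opening: 0.002
finger_force: 0.0
t: 9.3
ee_pos: [0.5291, -0.1419, 0.141]
tool_rot: [0.989, 0.15, 0.0, 0.0]
ft_force: [-0.4, -1.0, 0.3]
opening: -0.002
finger_force: 0.0
```

```bash
python3 -m handwheel '[[[0,0,0,1,0,0,0],[0,0,0,1,0,0,0],[0,0,0,0,0,0,0]]]'; python3 -m handwheel '[[[0,0,0,1,0,0,0],[0,0,0,0,0,0,0]]]'
```

```text
t: 9.6
ee_pos: [0.5293, -0.142, 0.1401]
tool_rot: [0.989, 0.15, 0.0, 0.0]
ft_force: [-4.5, 0.6, 12.1]
opening: 0.001
finger_force: 6.1
t: 9.8
ee_pos: [0.5294, -0.1419, 0.14]
tool_rot: [0.989, 0.15, 0.001, 0.0]
ft_force: [-8.2, 1.4, 23.0]
opening: -0.001
finger_force: 11.3
```

The centre contacts at 0.140, so it is home there. I'll check both ends of the bar.

```bash
python3 -m handwheel '[[[0,0,0,-6,0,0,0],[0,22,0,0,0,0,0],[0,0,0,4,0,0,0],[0,0,0,1,0,0,0],[0,0,0,1,0,0,0],[0,0,0,0,0,0,0]]]'; python3 -m handwheel '[[[0,0,0,-6,0,0,0],[0,-30,0,0,0,0,0],[0,-24,0,0,0,0,0],[0,0,0,4,0,0,0],[0,0,0,1,0,0,0],[0,0,0,1,0,0,0],[0,0,0,0,0,0,0]]]'
```

```text
t: 10.4
ee_pos: [0.5525, -0.1344, 0.1401]
tool_rot: [0.989, 0.15, 0.003, 0.0]
ft_force: [2.1, 2.9, 16.0]
opening: 0.003
finger_force: 7.9
t: 11.1
ee_pos: [0.4947, -0.1532, 0.1399]
tool_rot: [0.989, 0.149, -0.003, 0.001]
ft_force: [-24.7, -2.4, 43.4]
opening: 0.004
finger_force: 21.8
```

Both ends are at 0.140, so the lid is flat and fully home. I'll retreat, take a last look, and hand in.

```bash
python3 -m handwheel '[[[0,0,0,-10,0,0,0],[0,0,0,-30,0,0,0],[0,0,0,-40,0,0,0],[0,-40,0,-20,0,0,0],[0,-40,0,0,0,0,0],[0,-40,0,0,0,0,0],[0,0,0,0,0,0,0]]]'
python3 - <<'E'
from h import *
from station import get_image
d=get_image("top");e=get_image("side")
cv2.imwrite("pics/crop5.png",np.hstack([cv2.resize(d["img"][180:300,200:440],(400,200)),cv2.resize(e["img"][150:370,240:400],(400,550))[:200] ])[:,:,::-1])
E
```

```text
t: 11.8
ee_pos: [0.3793, -0.1886, 0.2377]
tool_rot: [0.989, 0.148, -0.001, 0.0]
ft_force: [0.4, 0.2, 0.5]
opening: 0.002
finger_force: 0.0
```

View pics/crop5.png

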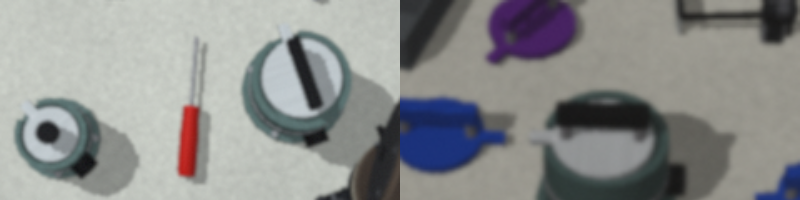

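The lid sits flat with its key in the notch at left crop (285,38). The small pot at (48,132) is untouched, and the gripper is clear.

```bash
python3 -c "from station import job_done; print(job_done())"
```

```text
the job is handed in; nothing more can be done
None
```

The lid's key is in the notch, the lid is seated flat (bar top at 140 mm at the centre and near both ends) and released, the small pot and its lid were left alone, and the job was handed in at about 12 s.

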